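Fit the long siphon tube into the open cylinder

TASK

Pull the longer of the two brass-headed siphon tubes up out of its cup in the three-cup holder and lower it, tube first, into the open neck of the grey cylinder clamped in the bench fixture, until its hexagonal flange sits flat on the neck. Do not drop it in: let go only once it is down on the neck. Leave the shorter siphon tube and the nut driver standing in their cups.

Things in the scene. Friction and masses are not known exactly. Their poses are not given: they have to be found in the camera images.
- siphon_long: Long siphon tube, 173 mm, 0.16 kg, upright in any of the holder's 3 cups, leaning up to 4 deg. Origin: centre of its lower end; z along it to the head. Along z: aluminium tube 14 mm dia. to 95 mm; taper to 28 mm dia. at 110; brass hex flange, 54 mm over corners, 110 to 118; round brass stem, 22 mm dia., to grip, 118 to 173. Stands tallest: top 180 mm above the bench, neighbours' at most 127.
- siphon_short: Short siphon tube, stays in its cup: same head and axes, 120 mm long (tube to 42 mm, taper to 57, flange 57 to 65, stem 65 to 120). Origin: centre of its lower end. It too leans up to 4 deg. The holder's cups: in a row 70 mm apart, 28 mm outside and 18 mm inside diameter, floor 7 mm and rim 51 mm above the bench.
- nut_driver: Nut driver, stays in its cup: 14 mm dia. steel shaft up to 50 mm, then a black waisted handle of 30 mm dia.; 110 mm long. Origin: centre of the shaft's lower end; z along it to the handle.
- neck (a point): Centre of the mouth of the open grey cylinder (80 mm dia., fixed in a dark steel fixture 120 mm square), level with its rim, 137 mm above the bench; z up. Neck 34 mm inside, 44 mm outside dia.; hollow to 119 mm below the rim, so the long tube hangs free. Another grey cylinder, loose and closed by a brass head, is not to be used.
There are look-alikes about, which are no part of the job. What is shaped like the part that bears neck but red is not meant.

How it is judged:
By the outcome, as a careful person would: the job done as asked, in the order asked, and still so for the second after the job is handed in, with the robot touching nothing.
It also fails if it takes over 42 s, if anything falls off the work surface, if the arm or the gripper's body presses on something with over 40 N, if the wrist force passes 120 N, or if a joint passes its speed limit or range.

ROBOT

A 6-joint arm with a two-finger parallel gripper is mounted at the origin on the work surface. World frame = base frame: x ahead of the robot, y to its left, z up, the work surface at z = 0. Lengths are in mm, angles in degrees, forces in N, time in s.
With the tool pointing down it reaches from about 300 to 850 mm from the base axis. Payload 4.2 kg.
Tool frame: the origin (TCP) lies between the finger pads; the fingertips stand 19 mm ahead of it and the grasp point (between the pads) is the TCP (env.tips_ahead is the distance from the TCP to the fingertips, in mm); z points along the fingers, y is the direction in which the jaws open and shut (so a half turn about z gives the same grasp; the last joint's range is limited). The gripper opens to 91 mm and grips with 3 to 60 N. Pads are 32 mm wide; open, the fingers measure 118 mm over their backs; the gripper's body (76 mm by 178 mm) begins 60 mm behind the grasp point.
Start: joints at [-78.209, 18.312, 89.639, -0, 72.044, -1.146], TCP at [128.736, -560.418, 232.976] pointing down, gripper open.
Joint ranges: [-177.97, 177.97], [-48.28, 115.42], [12.27, 149.76], [-77.06, 257.06], [2.81, 150.46], [-146.56, 146.56]. Speed limits (degrees/s): [147.25, 147.25, 180, 180, 180, 180].

INTERFACE

Orientations are given as [roll, pitch, yaw] about the fixed x, y, z axes, in that order (R = Rz(yaw) Ry(pitch) Rx(roll)).
In Python, from workcell import telemetry, viewer, job_done, env gives the robot as it stands. The module is installed in compiled form; this text tells all that it offers.
- The arm moves only by the shell command python3 -m jog 'ROWS' [FORCE]. ROWS is JSON, a list of rows, each a list of 3 entries, a list of its own where there are three numbers: the shift along the tool's x, y, z in cm, then the turn about the tool's z in degrees, then the opening, from 0 (shut) to 1 (fully open). A call has 1 to 10 rows; each row shifts and turns the pose as measured when the row begins, along the tool's axes as they then stand; what a row does not reach is not made up. A row lasts 1/8 s, in which the tool goes at most 62.5 mm and 10.7 degrees, less where a joint would pass 70% of its speed; a pose out of reach is approached as far as the arm can. A call is refused whole if a number of a shift passes 6.25 or a number of a turn 10.7, either way. A call with a gripper value outside its range is refused whole. The fingers move at their own pace and stop on an object; FORCE is the grip in N (left out, the last holds). Time passes only in rows, so rows that do not move let the fingers close. It gives the time, the measured TCP pose, the force and the opening at its end, in the units of the state.
- telemetry.state(): the state, without advancing time (a new reading comes with each control period).
- viewer.grab_frame(name): name is "side" or "top" or "wrist"; returns a dict with "color" (480x640x3 uint8, red, green, blue), "K" (3x3 intrinsics, pixels), "rvec" (rotation vector, rad) and "tvec" (3), from world to camera coordinates, as OpenCV has them. Camera axes: x right, y down, z forward; pixel columns grow to the right and rows downward; lengths in mm; the calibration is good to about 2 mm. A picture is of the moment at which its call begins. There is no depth.
- job_done(): hands the job in, once; it reports no verdict.
The state is a dict: "time_s": time; "qpos": joint angles; "qvel": joint speeds; "effort": joint torques, N m; "ee_pos": TCP position; "ee_rot": TCP orientation; "force": force on the tool from outside, world axes, zero at the start; "torque": the same for the moment, N m; "gripper_width": finger opening in mm.
Only numpy, scipy, OpenCV 4.12 (cv2) and the standard library are available. Lean on these libraries where they do the work, as an engineer would, in place of code of your own. Each camera call takes 0.05 s, during which the arm holds its last target. There are 200 camera calls.

## Working session

There is one attempt and no reset: what is moved stays moved. The work goes in short steps, Python scripts to look and compute and a shell command to move; the robot and the scene stay as the last step left them, time stands still between calls to the robot, and variables do not carry over. Pictures are saved under pics/ and viewed, about 8 in all and at most 12, crops included, and the job is handed in when it is done.

```bash
mkdir -p pics
cat > h.py <<'E'
import numpy as np, cv2
from workcell import telemetry, viewer, env
def grab(n, f=None):
    d=viewer.grab_frame(n)
    if f: cv2.imwrite('pics/'+f, cv2.cvtColor(d['color'],cv2.COLOR_RGB2BGR))
    np.savez('last_'+n, **{k:np.array(d[k]) for k in ('color','K','rvec','tvec')})
    return d
def load(n): return dict(np.load('last_'+n+'.npz'))
def ray(d,u,v):
    R=cv2.Rodrigues(np.array(d['rvec'],float))[0]; t=np.array(d['tvec'],float).ravel()
    c=-R.T@t; r=R.T@np.linalg.inv(d['K'])@np.array([u,v,1.]); return c,r/np.linalg.norm(r)
def onz(d,u,v,z):
    c,r=ray(d,u,v); return c+r*(z-c[2])/r[2]
def proj(d,P):
    return cv2.projectPoints(np.array(P,float).reshape(-1,1,3),np.array(d['rvec'],float),np.array(d['tvec'],float),np.array(d['K'],float),None)[0].reshape(-1,2)
def tri(d1,p1,d2,p2):
    c1,r1=ray(d1,*p1); c2,r2=ray(d2,*p2)
    s=np.linalg.lstsq(np.c_[r1,-r2],c2-c1,rcond=None)[0]
    a=c1+s[0]*r1;b=c2+s[1]*r2; return (a+b)/2,np.linalg.norm(a-b)
E
python3 - <<'E'
from h import *
a=grab('side','s0.png');b=grab('top','t0.png')
for d in(a,b): print(ray(d,320,240))
s=telemetry.state();print(s)
E
```

```text
(array([ 320.17864238, -628.09394542,  811.67004948]), array([ 0.22130998,  0.64140783, -0.73458688]))
(array([456.22964191,   1.98840322, 972.36026148]), array([ 0.13627113, -0.01916275, -0.99048623]))
{'time_s': 0.1, 'qpos': array([-7.82096764e+01,  1.83489458e+01,  8.96980132e+01, -9.53098187e-04,
        7.20444045e+01, -1.14713916e+00]), 'qvel': array([-0.0321627 , -0.05118429, -0.16966875, -0.04177801, -0.01930285,
        0.05807529]), 'effort': array([ 3.05548801e-04, -4.13333058e+01, -2.32509506e+01,  7.28741311e-02,
        4.22717992e-02, -5.10437235e-05]), 'ee_pos': array([ 128.63509089, -560.00458399,  232.20413696]), 'ee_rot': array([-1.79908637e+02, -9.23070858e-04,  1.29377566e+01]), 'force': array([-0.40261393, -0.01628424,  0.6118878 ]), 'torque': array([ 0.00762222, -0.00725899,  0.04803701]), 'gripper_width': 91.27744220235655}
```

View pics/s0.png

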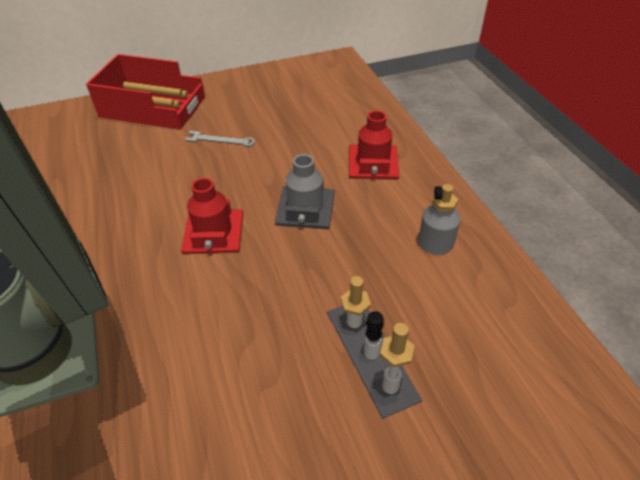

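View pics/t0.png

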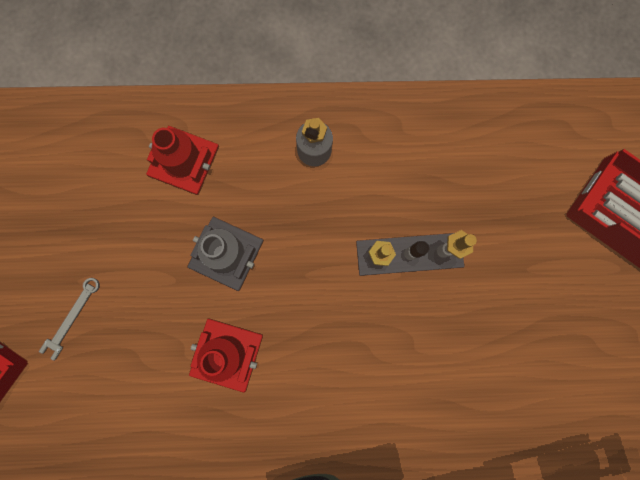

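Side: the long siphon is at the near end of the holder (stem top about (401,327), flange (398,350)). The grey neck mouth is at about (304,163). Top: long flange (460,244) with stem top (470,240), and neck (212,247).

Run:
```python
from h import *
a=load('side');b=load('top')
def crop(d,u,v,n=36,s=8): return cv2.resize(d['color'][v-n:v+n,u-n:u+n],None,fx=300/(2*n),fy=300/(2*n),interpolation=cv2.INTER_CUBIC)
im=np.vstack([np.hstack([crop(a,398,350),crop(a,303,175)]),np.hstack([crop(b,460,244),crop(b,215,247)])])
cv2.imwrite('pics/c1.png',cv2.cvtColor(im,cv2.COLOR_RGB2BGR))
# hypotheses
print('stem top',onz(a,401,327,178),onz(b,470,240,178))
print('tri top',tri(a,(401,327),b,(470,240)))
print('tri flange',tri(a,(398,350),b,(460,244)))
print('neck',onz(a,303.5,163,137),onz(b,212,247,137),tri(a,(303.5,163),b,(212,247)))
# brass flange hull centre in top
for d,c in((a,(398,350)),(b,(460,244))):
    h=cv2.cvtColor(d['color'],cv2.COLOR_RGB2HSV); m=cv2.inRange(h,(17,120,90),(32,255,255))
    n,l,st,ce=cv2.connectedComponentsWithStats(m)
    for i in range(1,n):
        if st[i,4]>100: print(st[i],ce[i])
```

```text
stem top [ 561.88071662 -274.81889938  178.        ] [ 558.66651049 -277.65876603  178.        ]
tri top (array([ 559.29268203, -276.73214915,  181.72334184]), np.float64(2.283676694314583))
tri flange (array([ 560.04052325, -278.40444949,  121.52071236]), np.float64(2.466847401725694))
neck [564.63722467 173.69907454 137.        ] [563.36506378 183.52404197 137.        ] (array([566.30539637, 185.19468841, 127.54423438]), np.float64(3.5295303867647165))
[124  82  63  14 329] [155.45288754  88.76899696]
[153  98  26   8 119] [165.30252101 101.75630252]
[433 184  25  27 371] [446.07816712 199.59299191]
[341 276  29  39 686] [355.51749271 297.46938776]
[381 323  33  43 946] [397.37420719 346.36680761]
[302 118  25  22 281] [315.45907473 126.78647687]
[447 230  30  28 495] [460.73131313 243.6040404 ]
[369 241  27  25 456] [381.81359649 252.79166667]
```

View pics/c1.png

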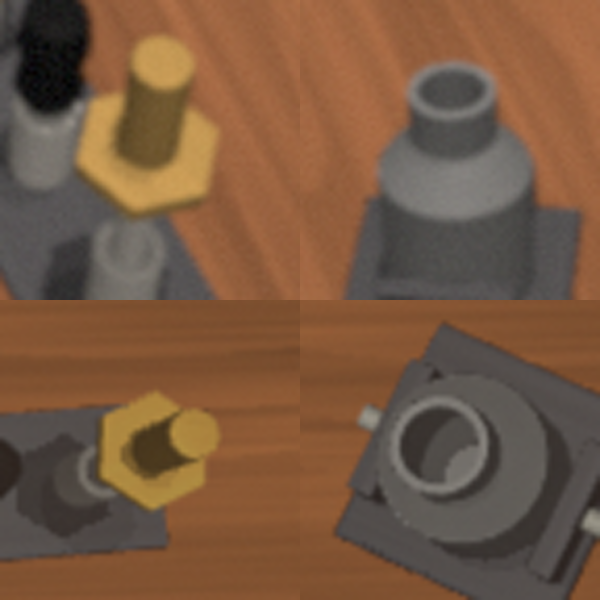

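The crops give refined pixels. Side: stem top (400.9,328.9), neck (303.5,160.6), cup rim (393,373.3). Top: stem top (470.6,239.9), neck (212.6,246), cup rim (449.2,248.8).

Run:
```python
from h import *
a=load('side');b=load('top')
for n,p,q,z in(('stem',(400.9,328.9),(470.6,239.9),180),('neck',(303.5,160.6),(212.6,246),137),('cup',(393,373.3),(449.2,248.8),51)):
    P,e=tri(a,p,b,q);print(n,P.round(1),e.round(1),onz(a,*p,z).round(1),onz(b,*q,z).round(1))
# short flange row direction
print('short flange',onz(b,381.8,252.8,70))
```

```text
stem [ 559.2 -278.4  179.5] 1.2 [ 559.6 -278.8  180. ] [ 558.6 -278.   180. ]
neck [566.4 182.4 136. ] 2.2 [567.1 181.  137. ] [565.2 182.4 137. ]
cup [ 558.9 -278.6   51.3] 1.8 [ 559.9 -278.6   51. ] [ 558.1 -278.4   51. ]
short flange [ 551.54628818 -137.44674825   70.        ]
```

```bash
python3 -m jog '[[[5.5,-2,0],0,1],[[5.5,-2,0],0,1],[[5.5,-2,0],0,1],[[5.5,-2,0],0,1],[[5.5,-2,0],0,1],[[5.5,-2,0],0,1],[[5.5,-2,0],0,1],[[5,-2,0],0,1],[[0,0,0],0,1]]' 30
cat > goal.py <<'E'
import sys; from h import *
from scipy.spatial.transform import Rotation as R
g=np.array(list(map(float,sys.argv[1:4]))); s=telemetry.state()
d=R.from_euler('xyz',s['ee_rot'],degrees=True).inv().apply(g-s['ee_pos'])
print(s['time_s'],s['ee_pos'].round(1),s['ee_rot'].round(2),'w',s['gripper_width'],'F',s['force'].round(1),'q',s['qpos'].round(0),'tool cm',(d/10).round(2))
E
python3 goal.py 559 -278.4 232
```

```text
time_s: 1.23
ee_pos: [527.8, -299.5, 227.6]
ee_rot: [-179.7, 0.2, 12.7]
force: [-0.3, 0.2, -0.5]
gripper_width: 91.0
1.225 [ 527.8 -299.5  227.6] [-1.7966e+02  1.7000e-01  1.2720e+01] w 91.0468352655708 F [-0.3  0.2 -0.5] q [-31.  22.  86.   0.  73.  47.] tool cm [ 3.51 -1.38 -0.44]
```

```bash
python3 -m jog '[[[3.5,-1.4,-0.4],0,1],[[0.2,-0.1,0],0,1],[[0,0,0],0,1]]'; python3 goal.py 559 -278.4 232
python3 - <<'E'
from h import *
d=grab('wrist','w1.png'); print(ray(d,320,240), proj(d,[[559,-278.4,180],[559,-278.4,125]]))
E
```

```text
time_s: 1.6
ee_pos: [558.8, -277.4, 230.2]
ee_rot: [-179.6, 0.4, 12.7]
force: [-0.6, 0.2, -0.0]
gripper_width: 91.3
1.6 [ 558.8 -277.4  230.2] [-179.6     0.44   12.69] w 91.25743882169027 F [-0.6  0.2 -0. ] q [-27.  23.  83.   0.  75.  50.] tool cm [-0.01  0.1  -0.19]
(array([ 636.92451584, -259.59882801,  380.8632066 ]), array([-0.29036745, -0.05174244, -0.95551529])) [[326.63843945 268.60427919]
 [326.3221605  241.59997371]]
```

View pics/w1.png

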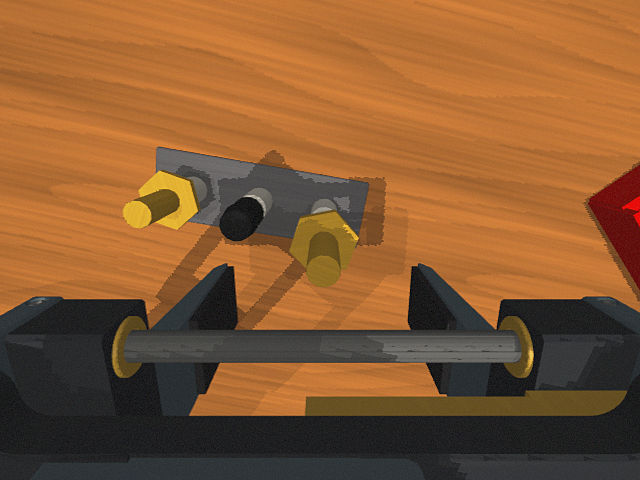

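Wrist view: stem top at (324,271), predicted (327,269), centred between the jaws within about 2 mm. Descend and grip.

```bash
python3 -m jog '[[[0,0.1,3],0,1],[[0,0,3],0,1],[[0,0,1.2],0,1],[[0,0,0.4],0,1]]'; python3 goal.py 559 -278.4 152
```

```text
time_s: 2.15
ee_pos: [555.3, -282.0, 154.1]
ee_rot: [-179.7, 0.4, 12.4]
force: [1.2, -0.5, 0.4]
gripper_width: 91.3
2.15 [ 555.3 -282.   154.1] [-179.74    0.37   12.36] w 91.26848361291731 F [ 1.2 -0.5  0.4] q [-28.  26.  89.  -0.  65.  50.] tool cm [ 0.44 -0.27  0.21]
```

```bash
python3 -m jog '[[[0.4,-0.3,0.1],0,1],[[0,0,0],0,1],[[0,0,0],0,0.35]]'; python3 goal.py 559 -278.4 152
```

```text
time_s: 2.52
ee_pos: [559.7, -278.8, 155.3]
ee_rot: [-179.9, 0.2, 12.3]
force: [-0.0, -0.1, -0.2]
gripper_width: 83.9
2.525 [ 559.7 -278.8  155.3] [-179.89    0.19   12.34] w 83.93411316165027 F [-0.  -0.1 -0.2] q [-28.  26.  89.  -0.  65.  50.] tool cm [-0.06 -0.06  0.33]
```

```bash
python3 -m jog '[[[0,0,0.3],0,0.35],[[0,0,0],0,0.2],[[0,0,0],0,0],[[0,0,0],0,0],[[0,0,0],0,0],[[0,0,0],0,0],[[0,0,0],0,0],[[0,0,0],0,0]]' 40; python3 goal.py 559 -278.4 152
```

```text
time_s: 3.52
ee_pos: [560.0, -278.9, 152.8]
ee_rot: [-179.9, 0.1, 12.4]
force: [-0.1, -0.4, -0.5]
gripper_width: 21.4
3.525 [ 560.  -278.9  152.8] [-1.7994e+02  1.4000e-01  1.2350e+01] w 21.42666900438591 F [-0.1 -0.4 -0.5] q [-28.  26.  89.  -0.  65.  50.] tool cm [-0.09 -0.07  0.08]
```

```bash
python3 -m jog '[[[0,0,-0.5],0,0],[[0,0,-0.5],0,0],[[0,0,-0.5],0,0],[[0,0,-0.5],0,0]]'; python3 goal.py 560 -278.9 220
```

```text
time_s: 4.03
ee_pos: [559.5, -278.6, 173.1]
ee_rot: [-179.9, 0.2, 12.4]
force: [-0.5, 0.7, -1.7]
gripper_width: 21.3
4.025 [ 559.5 -278.6  173.1] [-179.86    0.24   12.35] w 21.278789180775462 F [-0.5  0.7 -1.7] q [-28.  25.  88.  -0.  67.  50.] tool cm [ 0.02  0.03 -4.69]
```

```bash
python3 -m jog '[[[0,0,-0.7],0,0],[[0,0,-0.7],0,0],[[0,0,-0.8],0,0],[[0,0,-1],0,0],[[0,0,-2],0,0],[[0,0,-3],0,0],[[0,0,-3],0,0],[[0,0,-3],0,0],[[0,0,0],0,0]]'; python3 goal.py 566 182 320
python3 - <<'E'
from h import *
grab('side','s2.png')
E
```

```text
time_s: 5.15
ee_pos: [560.1, -278.8, 323.7]
ee_rot: [-180.0, 0.1, 12.4]
force: [-0.5, -1.0, -1.4]
gripper_width: 21.3
5.15 [ 560.1 -278.8  323.7] [-1.7996e+02  1.2000e-01  1.2350e+01] w 21.281144843489223 F [-0.5 -1.  -1.4] q [-27.  21.  73.  -0.  86.  50.] tool cm [ 10.43 -44.89   0.38]
```

View pics/s2.png

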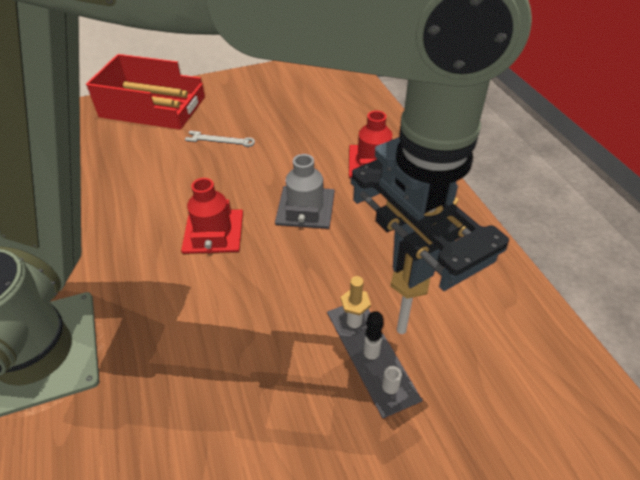

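Side view: the tube hangs straight in the jaws at about (403,310), its cup (392,378) is empty, and the short siphon and driver still stand. Carry it across.

```bash
python3 -m jog '[[[0.6,-2.5,0],0,0],[[1.1,-4.5,0],0,0],[[1.2,-5,0],0,0],[[1.2,-5,0],0,0],[[1.2,-5,0],0,0],[[1.2,-5,0],0,0],[[1.2,-5,0],0,0],[[1.2,-5,0],0,0],[[0.8,-3.5,0],0,0],[[0,0,0],0,0]]'; python3 goal.py 566 182 320
```

```text
time_s: 6.45
ee_pos: [556.3, 161.8, 307.4]
ee_rot: [-179.0, 1.9, 12.6]
force: [-0.2, -0.7, -1.8]
gripper_width: 21.5
6.45 [556.3 161.8 307.4] [-178.97    1.93   12.61] w 21.48778598249419 F [-0.2 -0.7 -1.8] q [14. 18. 80.  1. 84. 92.] tool cm [ 1.35 -1.78 -1.28]
```

```bash
python3 -m jog '[[[0.7,-0.9,-0.6],0,0],[[0.6,-0.9,-0.6],0,0],[[0,0,0],0,0],[[0,0,0],0,0]]'; python3 goal.py 566 182 320
```

```text
time_s: 6.95
ee_pos: [565.2, 182.0, 318.7]
ee_rot: [-179.0, 2.1, 12.5]
force: [0.3, -0.8, -1.7]
gripper_width: 21.5
6.95 [565.2 182.  318.7] [-179.02    2.1    12.51] w 21.453876797835864 F [ 0.3 -0.8 -1.7] q [16. 19. 77.  1. 87. 94.] tool cm [ 0.07  0.01 -0.13]
```

Run:
```python
from h import *
from scipy.spatial.transform import Rotation as R
s=telemetry.state(); M=R.from_euler('xyz',s['ee_rot'],degrees=True).as_matrix(); p=s['ee_pos']
ims=[]
# TCP at local z~145.8+... world 152.8 => local 145.8
pts=[p+M[:,2]*145.8, p+M[:,2]*35.8]
for n in('side','wrist','top'):
    d=grab(n); q=proj(d,pts+[[566.4,182,137]]); print(n,q.round(1).tolist())
    u,v=(int(x) for x in (q[0]+q[2])/2); u=min(max(u,70),570); v=min(max(v,70),410)
    ims.append(cv2.resize(d['color'][v-70:v+70,u-70:u+70],(266*2,266*2),interpolation=cv2.INTER_CUBIC)[:, :] if n=='side' else cv2.resize(d['color'][v-70:v+70,u-70:u+70],(266,266))); print('centre',u,v)
im=np.hstack([ims[0],np.vstack(ims[1:])]); cv2.imwrite('pics/c2.png',cv2.cvtColor(im,cv2.COLOR_RGB2BGR))
```

```text
side [[298.8, 146.6], [298.6, 98.1], [303.0, 160.4]]
centre 300 153
wrist [[323.8, 228.8], [324.5, 278.4], [327.2, 211.4]]
centre 325 220
top [[207.6, 246.7], [191.8, 235.0], [212.8, 245.3]]
centre 210 246
```

View pics/c2.png

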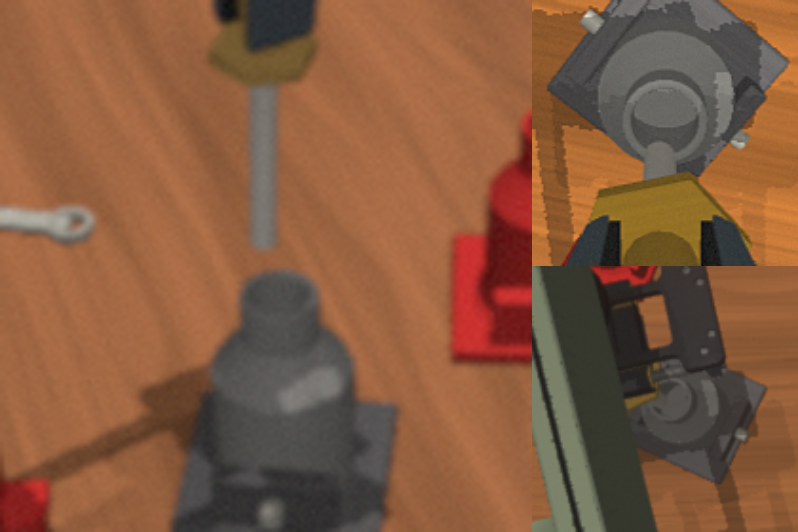

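Side crop: tube end at (299.2,147.5), predicted (298.8,146.6), and neck at (303.7,159.8), predicted (303,160.4). The model agrees. The 2° tilt puts the tube end about 5 mm off, inside the 10 mm clearance. Lower in stages with correction.

```bash
cat > low.py <<'E'
from h import *
from scipy.spatial.transform import Rotation as R
s=telemetry.state(); M=R.from_euler('xyz',s['ee_rot'],degrees=True); a=M.as_matrix()[:,2]; p=s['ee_pos']
N=np.array([566.2,182.,137])
f=p+a*35.8; b=p+a*145.8
print('t',s['time_s'],'rot',s['ee_rot'].round(2),'F',s['force'].round(1),'w',round(s['gripper_width'],1))
print('flange-neck',(f-N).round(1),'end-neck',(b-N).round(1),'tool cm to seat',(M.inv().apply(N-f)/10).round(2))
E
python3 -m jog '[[[0,0,0.5],0,0],[[0,0,0.5],0,0],[[0,0,0.5],0,0]]'; python3 low.py
```

```text
time_s: 7.48
ee_pos: [564.3, 181.5, 302.9]
ee_rot: [-179.0, 2.1, 12.5]
force: [-0.3, 1.0, -2.1]
gripper_width: 21.4
t 7.475 rot [-179.01    2.1    12.46] F [-0.3  1.  -2.1] w 21.4
flange-neck [ -3.3  -0.2 130.1] end-neck [-7.6  0.8 20.2] tool cm to seat [ 0.8   0.27 12.99]
```

```bash
python3 -m jog '[[[0.5,0.1,0],0,0],[[0.05,0.02,1],0,0],[[0.05,0.02,1],0,0],[[0.05,0.02,1],0,0],[[0,0,0],0,0]]'; python3 low.py
```

```text
time_s: 8.1
ee_pos: [569.7, 181.5, 269.0]
ee_rot: [-179.0, 2.3, 12.5]
force: [0.2, -0.4, -0.5]
gripper_width: 21.1
t 8.1 rot [-179.02    2.25   12.46] F [ 0.2 -0.4 -0.5] w 21.1
flange-neck [ 2.  -0.2 96.2] end-neck [ -2.7   0.7 -13.7] tool cm to seat [0.19 0.1  9.62]
```

```bash
python3 -m jog '[[[0.04,0.02,1],0,0],[[0.04,0.02,1],0,0],[[0.04,0.02,1],0,0],[[0.04,0.02,1],0,0],[[0.04,0.02,1],0,0],[[0.04,0.02,1],0,0],[[0,0,0],0,0]]'; python3 low.py
```

```text
time_s: 8.98
ee_pos: [569.7, 181.3, 204.5]
ee_rot: [-179.0, 2.3, 12.5]
force: [-0.2, -0.4, -1.6]
gripper_width: 21.3
t 8.975 rot [-179.02    2.27   12.46] F [-0.2 -0.4 -1.6] w 21.3
flange-neck [ 2.  -0.4 31.7] end-neck [ -2.7   0.5 -78.2] tool cm to seat [-0.06 -0.03  3.18]
```

```bash
python3 -m jog '[[[-0.02,0,0.8],0,0],[[-0.02,0,0.8],0,0],[[-0.02,0,0.6],0,0],[[0,0,0],0,0]]'; python3 low.py
python3 - <<'E'
from h import *
ims=[]
for n,u,v in(('side',302,150),('wrist',325,230)):
    d=grab(n); print(n,proj(d,[[566.2,182,137]]))
    ims.append(cv2.resize(d['color'][v-50:v+50,u-50:u+50],(400,400),interpolation=cv2.INTER_CUBIC))
cv2.imwrite('pics/c3.png',cv2.cvtColor(np.hstack(ims),cv2.COLOR_RGB2BGR))
E
```

```text
time_s: 9.48
ee_pos: [568.4, 181.5, 181.5]
ee_rot: [-179.0, 2.2, 12.5]
force: [-0.5, -0.4, -1.4]
gripper_width: 21.6
t 9.475 rot [-179.02    2.2    12.46] F [-0.5 -0.4 -1.4] w 21.6
flange-neck [ 0.7 -0.2  8.8] end-neck [  -3.8    0.7 -101.1] tool cm to seat [-0.03 -0.02  0.88]
side [[302.92628759 160.42495124]]
wrist [[324.10822262 273.27235929]]
```

View pics/c3.png

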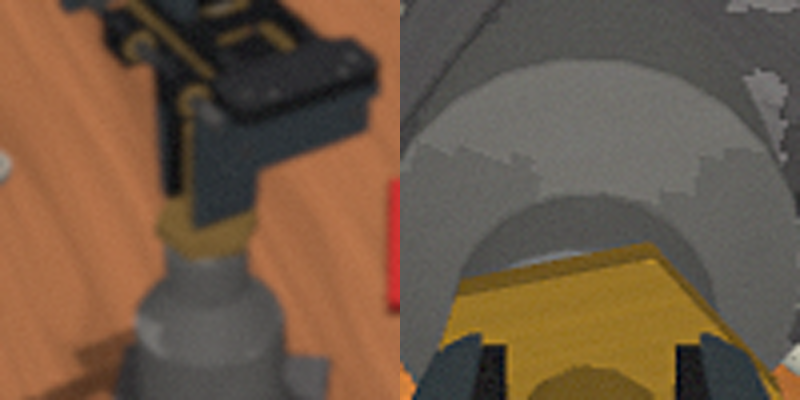

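Side crop: the flange (about (207,225) in the crop) sits centred just above the neck (207,265), and no force is building. Lower gently to contact.

```bash
python3 -m jog '[[[0,0,0.3],0,0],[[0,0,0.2],0,0],[[0,0,0.1],0,0]]'; python3 low.py; python3 -m jog '[[[0,0,0.15],0,0],[[0,0,0.1],0,0]]'; python3 low.py
```

```text
time_s: 9.95
ee_pos: [569.0, 181.8, 176.5]
ee_rot: [-179.0, 2.0, 12.5]
force: [-0.3, -0.7, -1.0]
gripper_width: 21.5
t 9.95 rot [-179.01    2.04   12.46] F [-0.3 -0.7 -1. ] w 21.5
flange-neck [1.4 0.1 3.8] end-neck [  -2.8    1.1 -106.2] tool cm to seat [-0.13 -0.01  0.38]
time_s: 10.2
ee_pos: [568.9, 181.8, 173.9]
ee_rot: [-179.0, 2.0, 12.5]
force: [-0.4, 0.3, -1.9]
gripper_width: 21.1
t 10.2 rot [-179.01    2.03   12.46] F [-0.4  0.3 -1.9] w 21.1
flange-neck [1.4 0.1 1.1] end-neck [  -2.8    1.2 -108.8] tool cm to seat [-0.13 -0.01  0.12]
```

```bash
python3 -m jog '[[[-0.05,0,0.1],0,0],[[0,0,0.1],0,0]]' 20; python3 low.py;  python3 -m jog '[[[0,0,0.1],0,0],[[0,0,0.1],0,0]]'; python3 low.py
```

```text
time_s: 10.45
ee_pos: [568.8, 181.8, 173.2]
ee_rot: [-179.0, 1.9, 12.5]
force: [-2.4, -1.0, 6.2]
gripper_width: 21.6
t 10.45 rot [-179.      1.92   12.46] F [-2.4 -1.   6.2] w 21.6
flange-neck [1.3 0.2 0.4] end-neck [  -2.7    1.2 -109.5] tool cm to seat [-0.13 -0.01  0.05]
time_s: 10.7
ee_pos: [568.8, 181.8, 173.2]
ee_rot: [-179.0, 1.8, 12.5]
force: [-1.5, -0.3, 5.7]
gripper_width: 21.3
t 10.7 rot [-179.01    1.83   12.46] F [-1.5 -0.3  5.7] w 21.3
flange-neck [1.3 0.2 0.4] end-neck [  -2.5    1.3 -109.5] tool cm to seat [-0.13 -0.01  0.05]
```

Contact at the expected height. Press a little more so the flange beds flat.

```bash
python3 -m jog '[[[0,0,0.2],0,0],[[0,0,0.25],0,0]]' 12; python3 low.py
```

```text
time_s: 10.95
ee_pos: [568.7, 182.0, 172.9]
ee_rot: [-179.0, 1.7, 12.5]
force: [-4.5, -1.7, 13.1]
gripper_width: 21.4
t 10.95 rot [-178.98    1.66   12.47] F [-4.5 -1.7 13.1] w 21.4
flange-neck [1.4 0.4 0.1] end-neck [  -2.2    1.7 -109.9] tool cm to seat [-0.14  0.01  0.01]
```

```bash
python3 -m jog '[[[0,0,0],0,0],[[0,0,0],0,0]]' 5; python3 -m jog '[[[0,0,0],0,0.27],[[0,0,0],0,0.3],[[0,0,0],0,0.35],[[0,0,0],0,0.5],[[0,0,0],0,0.7],[[0,0,0],0,0.7]]'; python3 low.py
python3 - <<'E'
from h import *
ims=[]
for n,u,v in(('side',302,150),('wrist',325,270)):
    d=grab(n); print(n,proj(d,[[566.2,182,145],[566.2,182,200]]))
    ims.append(cv2.resize(d['color'][v-50:v+50,u-50:u+50],(400,400),interpolation=cv2.INTER_CUBIC))
cv2.imwrite('pics/c4.png',cv2.cvtColor(np.hstack(ims),cv2.COLOR_RGB2BGR))
E
```

```text
time_s: 11.2
ee_pos: [568.7, 182.1, 173.0]
ee_rot: [-179.0, 1.6, 12.5]
force: [-0.7, 0.0, -1.3]
gripper_width: 21.9
time_s: 11.95
ee_pos: [568.8, 182.1, 172.1]
ee_rot: [-179.0, 1.7, 12.5]
force: [-0.2, 0.5, 0.5]
gripper_width: 59.0
t 11.95 rot [-178.98    1.66   12.47] F [-0.2  0.5  0.5] w 59.0
flange-neck [ 1.5  0.5 -0.6] end-neck [  -2.     1.8 -110.6] tool cm to seat [-0.16  0.02 -0.06]
side [[302.77810242 157.32307989]
 [301.71338494 135.03598588]]
wrist [[324.67002534 287.59725523]
 [323.04225522 348.3143332 ]]
```

View pics/c4.png

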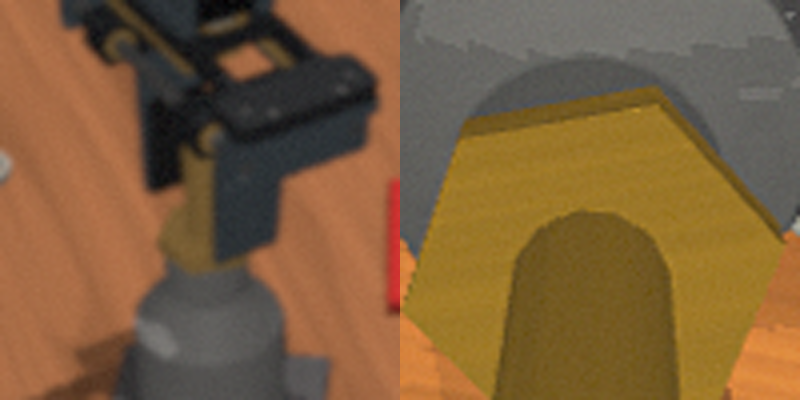

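The jaws are open and the hex flange rests on the neck (side crop about (205,245)), with the wrist view showing it free of the fingers. Retract upward, then check.

```bash
python3 -m jog '[[[0.02,0,0.0],0,1],[[0.03,0,-0.8],0,1],[[0,0,-1.5],0,1],[[0,0,-3],0,1],[[0,0,-4],0,1],[[0,0,-4],0,1],[[-3,0,-3],0,1],[[-5,0,0],0,1],[[-5,0,0],0,1],[[0,0,0],0,1]]'
python3 - <<'E'
from h import *
d=grab('side'); b=grab('top')
c=lambda d,u,v,n:cv2.resize(d['color'][v-n:v+n,u-n:u+n],(400,400),interpolation=cv2.INTER_CUBIC)
print(proj(d,[[566.2,182,145],[566.2,182,200]]),proj(b,[[566.2,182,145],[566.2,182,200]]))
full=cv2.resize(d['color'],(266,200)); full2=cv2.resize(b['color'],(266,200))
cv2.imwrite('pics/c5.png',cv2.cvtColor(np.vstack([np.hstack([c(d,302,150,40),c(b,213,245,40)]),np.hstack([full,full2,np.zeros((200,268,3),np.uint8)])]),cv2.COLOR_RGB2BGR))
E
```

```text
time_s: 13.3
ee_pos: [445.7, 151.7, 353.2]
ee_rot: [-178.9, 1.0, 12.5]
force: [0.2, -0.4, -0.7]
gripper_width: 91.0
[[302.77810242 157.32307989]
 [301.71338494 135.03598588]] [[211.89220886 244.88756672]
 [204.80734975 240.78699916]]
```

View pics/c5.png

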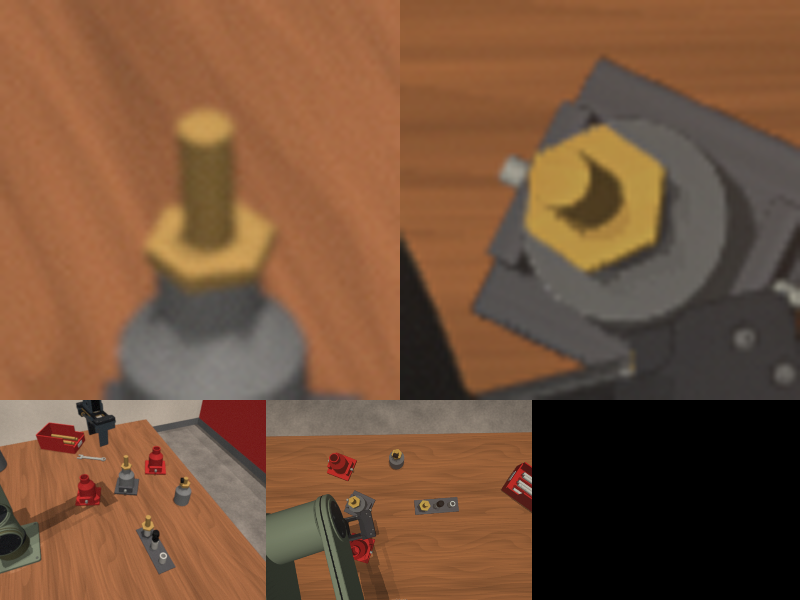

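The stem top is at side (303.2,135.4) (expected 301.7,135.0 when seated upright) and top (205.4,240.6) (expected 204.8,240.8). It is flat and upright. The short siphon and driver are still in their cups and the robot is clear, so I'm handing in.

```bash
python3 -c "from workcell import job_done; print(job_done())"
```

```text
the job is handed in; nothing more can be done
None
```

The long siphon tube now stands in the neck of the grey cylinder with its flange flat on the rim, and the job is handed in at about 13.4 s.

- **Placing:** I gripped it by the stem, lifted it straight out of its cup and lowered it tube first. I opened the jaws only after contact, which came at the expected height with about 13 N of pressing force.
- **Last checks:** After the arm backed off, the stem top was within about 1.5 px of its expected seated position in both the side and top views, and the flange looked flat. The short siphon and nut driver still stand in their cups, and the open gripper is well clear of everything.
- **One deviation:** The tool picked up about a 2° tilt during the carry, so I corrected for it while lowering. The tube stood upright once released.

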